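# Hold the grinder lid at its pulse position

### The job

Drop the loose lid into the coffee grinder's bayonet mouth, its two lugs through the two slots, and twist it clockwise (seen from above) against the spring to the pulse position, halfway to the lock, where the lid's grip bar points at the long marks on the rim. Never let it go as far as the lock click, and do not shift the other things on the counter. Finish while still gripping the lid and holding it steady at that halfway position: do not let go.

Things in the scene. Friction and masses are not known exactly. Their poses are not given: they have to be found in the camera images.
- lid: Loose black grinder lid, 130 g, right way up. Origin: centre of underside, z up. Skirt 53 mm across, z 0-14 mm; at its foot two lugs along +x and -x (8 mm wide, 6.5 mm high, tips 35 mm from the axis); disc 88 mm across, z 14-20; upright metal grip bar along x, 60 mm long, 16 mm thick, z 20-52. The bar lies over the lugs; half a turn gives the same lid. Steel dash beyond each bar end.
- lid_seat (a point): Point on the lid's axis at the underside of its disc, 14 mm above the lid's origin; meets grinder_mouth when the lid is fully down.
- grinder: Black round coffee grinder, fixed, 116 mm across (foot 128), 165 mm high. Origin: centre of foot, z up. In its open top a steel ledge 6 mm thick with a 58 mm round opening and two slots along its +x and -x, 13 mm wide, reaching 38 mm from the axis. The lid goes in with its x along the grinder's x, either way round, 14 mm deep, until its disc lies on the ledge; lugs then clear the ledge by 1.5 mm.
- grinder_mouth (a point): Point on the grinder's axis at the top of the ledge, 165 mm up; axes as the grinder's. The seated lid turns clockwise from above (yaw decreasing) only. Steel marks on the rim, on both sides: short dash 0 deg (slots), long single mark 40 deg (halfway, pulse), double line 80 deg (locked). Sprung balls resist from about 53 deg and click behind the lugs near 75 deg.
- pulse_ring (a joint): Angle (rad) of the sprung ring in the mouth that the lugs push round: 0 at rest, growing clockwise from above. The lugs meet it after about 5 deg, so the lid's turn is about this + 0.08: halfway reads about 0.61, the click near 1.2. The spring turns the lid back if let go (0.03 N m at first, 0.08 N m halfway).
- sugar_bowl: White ceramic sugar bowl with a screw lid and a round knob, 100 mm across, 106 mm high, loose. Origin under its centre. Leave alone.
- vase: Short clear glass vase, 76 mm across, 130 mm high, loose. Origin under its centre. Leave alone.
- saucers: Stack of four white saucers, 140 mm across, 32 mm high, loose. Origin under its centre. Leave alone.
- incense_box: Flat wooden incense box, 52 x 202 x 38 mm (long along its y), loose. Origin under its centre. Leave alone.
Not all that is in view belongs to the job. Several things have the shape of the lid; the one meant has the colours described above.

How it is judged:
By the outcome, as a careful person would: the job done as asked, in the order asked, and still so for the second after the job is handed in, while the arm keeps its last pose, push and grip.
It also fails if it takes over 45 s, if anything falls off the work surface, if the arm or the gripper's body presses on something with over 40 N, if the wrist force passes 120 N, or if a joint passes its speed limit or range.

### The arm

A 6-joint arm with a two-finger parallel gripper is mounted at the origin on the work surface. World frame = base frame: x ahead of the robot, y to its left, z up, the work surface at z = 0. Lengths are in m, angles in rad, forces in N, time in s.
With the tool pointing down it reaches from about 0.35 to 0.975 m from the base axis. Payload 4.9 kg.
Tool frame: the origin (TCP) lies midway between the tips of the shut fingers; the grasp point (between the pads) lies 19 mm behind it; z points along the fingers, y is the line along which they close (so a half turn about z gives the same grasp; the last joint's range is limited). The gripper opens to 85 mm and grips with 20 to 120 N. Pads are 22 mm wide; open, the fingers measure 114 mm over their backs; the gripper's body (76 mm by 85 mm) begins 54 mm behind the grasp point. The pads swing forward as they close: fully open they stand 13 mm farther back than shut.
Start: joints at [1.005, 0.053, 1.613, -0, 1.476, -0.119], TCP at [0.27, 0.564, 0.231] pointing down, gripper open.
Joint ranges: [-3.01, 3.01], [-1.01, 2.22], [0.06, 2.58], [-1.02, 4.17], [0.09, 2.62], [-3.14, 3.14]. Speed limits (rad/s): [2.57, 2.57, 3.14, 3.14, 3.14, 3.14].

### API

Orientations are given as a unit quaternion [w, x, y, z].
In Python, from plant import state, grab_frame, job_done, cut_out, place_of gives the robot as it stands.
- The arm moves only by the tool jog_arm, never from a script. Its argument "motion" is text: rows parted by semicolons, each of 7 numbers parted by spaces: the opening in per cent of the stroke, from 0 (shut) to 100 (fully open), then the shift along the tool's x, y, z as a fraction of full scale, then the turn, a rotation vector about the tool's x, y, z as a fraction of full scale. A call has exactly 5 rows; each row is the pose to reach, as a shift and turn from the pose commanded when the call began, along the tool's axes at that moment; what a row does not reach only later rows make up. Full scale, the value 1, is 50 cm for a shift and 1.5 rad for a turn. A row lasts 1/8 s, in which the tool goes at most 62.5 mm and 10.7 degrees, less where a joint would pass 70% of its speed; a pose out of reach is approached as far as the arm can. A call with a number of a shift or a turn outside -1 to 1 is refused whole. A call with a gripper value outside its range is refused whole. The fingers move at their own pace and stop on an object; the grip force is fixed at half the most. Time passes only in rows, so rows that repeat a pose let the fingers close, or fill a call up. It gives the time, the measured TCP pose, the force, the opening and the grip force at its end, in the units of the state.
- state(): the state, without advancing time (a new reading comes with each control period).
- grab_frame(name): name is "scene" or "top" or "wrist"; returns a dict with "color" (400x640x3 uint8, red, green, blue), "range_z" (400x640 float32, m along the optical axis (not along the pixel's ray), 0 where there is no reading), "intrinsics" (3x3 intrinsics, pixels), "k1" (the pictures are not rectified: a ray, as slopes to the right and down, at radius r is drawn at 1 + k1 r^2 times it, then the intrinsics apply), "world_from_camera" (4x4, takes a point from camera to world coordinates). Camera axes: x right, y up, looking along -z (the intrinsics and any distortion apply to the point x, -y, -z); pixel columns grow to the right and rows downward; lengths in m; the calibration is good to about 2 mm. A picture is of the moment at which its call begins.
- job_done(): hands the job in; it is judged then, once.
Trained networks look in the newest picture that a camera, given by its name, has taken for a name from the list of things; names that differ only in an ending like _2 or _b are one class to them, and where a whole thing is asked for, a point or a joint stands for the part that bears it (a point fixed in the world has none). Each returns a list of dicts, best first, with "p" (0 to 1); they miss things now and then, are a little off and sometimes report something else, mostly with a low value. They report only what shows in the picture. A call takes as long as a camera call. They do not tell look-alikes from the thing itself.
- cut_out(camera, thing): "pixels" (400x640 bool, what is visible of it).
- place_of(camera, thing): "at" ([x, y, z] in m, in world coordinates, good to about 4 mm: a listed point, or the origin of a listed thing).
The state is a dict: "time": time; "joint_pos": joint angles; "joint_vel": joint speeds; "joint_efforts": joint torques, N m; "tool_pos": TCP position; "tool_rot": TCP orientation; "contact_force": force on the tool from outside, world axes, zero at the start; "ft_torque": the same for the moment, N m; "gripper_width": opening from 0.0 (shut) to 1.0 (fully open); "grasp_force": force on a finger pad.
Only numpy, scipy, OpenCV 4.12 (cv2) and the standard library are available. Lean on these libraries where they do the work, as an engineer would, in place of code of your own. Each camera call takes 0.05 s, during which the arm holds its last target. There are 200 camera calls.

## Working session

There is one attempt and no reset: what is moved stays moved. The work goes in short steps, Python scripts to look and compute and a tool call to move; the robot and the scene stay as the last step left them, time stands still between calls to the robot, and variables do not carry over. Pictures are saved under pics/ and viewed, at most 10 in all, crops included, and the job is handed in when it is done.

Besides the shell and the picture viewer there is one more tool, called after "Emit:" in YAML: its name, and indented under it one key for each argument. jog_arm: Moves the arm, as the interface text tells. Shift numbers are shares of 50 cm and turn numbers shares of 1.5 rad, none past 1 either way. Its arguments: {"type":"object","properties":{"motion":{"type":"string"}},"required":["motion"]}

```bash
mkdir -p pics; python3 - <<'E'
from plant import *
import cv2,numpy as np
s=state();print(s)
for c in("scene","top"):
    f=grab_frame(c);cv2.imwrite(f"pics/{c}0.png",f["color"][:,:,::-1])
    print(c,f["intrinsics"].tolist(),f["k1"],f["world_from_camera"].round(3).tolist())
    for t in("lid","grinder","grinder_mouth","sugar_bowl","vase","saucers","incense_box"):
        print(t,[(round(d["p"],2),np.round(d["at"],3).tolist()) for d in place_of(c,t)])
E
```

```text
{'time': 0.0, 'joint_pos': array([ 1.00499449e+00,  5.33257557e-02,  1.61428690e+00, -4.83309360e-07,
        1.47597898e+00, -1.19015727e-01]), 'joint_vel': array([ 0.00183393, -0.00148718,  0.00053892,  0.0019117 ,  0.00049061,
        0.00032804]), 'joint_efforts': array([-3.05635022e-04, -3.93692350e+01, -3.70171201e+01, -1.79027261e-04,
        7.32926623e-03, -4.95862892e-06]), 'tool_pos': array([0.26972049, 0.56312417, 0.23008653]), 'tool_rot': array([-3.35359533e-04,  2.21539502e-01,  9.75150886e-01, -9.41549954e-04]), 'contact_force': array([-0.65139303,  0.18288079,  0.55682055]), 'ft_torque': array([-0.02308693,  0.03157242, -0.07811866]), 'grasp_force': 0.0, 'gripper_width': 0.9997058074148809}
scene [[507.6410008483255, 0.0, 320.3067503044427], [0.0, 507.6410008483255, 209.11246182402795], [0.0, 0.0, 1.0]] 0.00788261543190541 [[-0.02, -0.584, 0.811, 1.892], [1.0, 0.008, 0.03, 0.064], [-0.024, 0.812, 0.584, 1.079], [0.0, 0.0, 0.0, 1.0]]
lid [(0.96, [0.662, -0.234, 0.001]), (0.84, [0.518, -0.226, -0.001]), (0.66, [0.378, -0.184, -0.001]), (0.22, [0.595, -0.445, -0.0])]
gri
[... 157 characters left out ...]
3]), (0.39, [0.54, 0.455, -0.004])]
saucers [(0.68, [0.784, -0.039, 0.003])]
incense_box []
top [[400.86115216563445, 0.0, 317.66449451484164], [0.0, 400.86115216563445, 203.84189423529645], [0.0, 0.0, 1.0]] 0.004578005277618032 [[-0.004, 0.998, -0.055, 0.518], [-0.999, -0.005, -0.033, -0.017], [-0.033, 0.055, 0.998, 1.243], [0.0, 0.0, 0.0, 1.0]]
lid [(0.91, [0.66, -0.233, -0.001]), (0.83, [0.383, -0.191, 0.001]), (0.59, [0.514, -0.228, 0.004])]
grinder [(0.64, [0.568, 0.229, 0.0])]
grinder_mouth [(0.59, [0.567, 0.23, 0.162])]
sugar_bowl [(0.88, [0.538, 0.455, 0.003])]
vase [(0.79, [0.598, -0.447, -0.001])]
saucers [(0.95, [0.782, -0.039, 0.005])]
incense_box [(0.64, [0.37, -0.004, -0.004])]
```

View pics/top0.png

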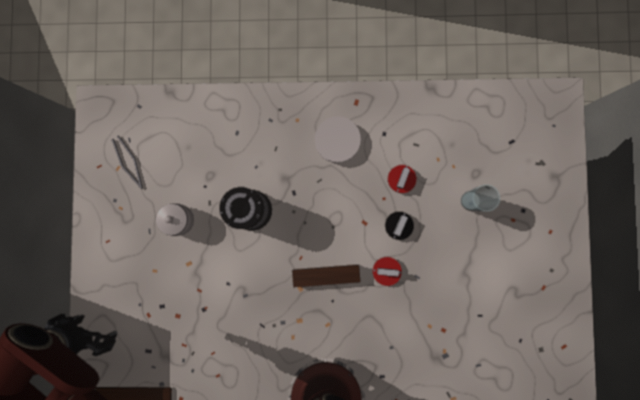

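View pics/scene0.png

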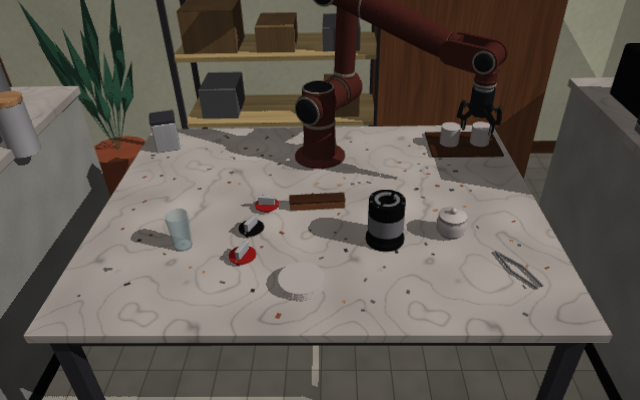

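The black lid is at top-view pixel (399,226), with its bar running upper right to lower left. The two red ones are look-alikes. The grinder is at (245,208). I'll view the grinder from above first.

```bash
cat > h.py <<'E'
from plant import *
import numpy as np,cv2
from scipy.spatial.transform import Rotation as R
def rot(q): return R.from_quat(np.r_[q[1:],q[0]])
def down(psi): # tool y axis at world yaw psi (deg), z down
    p=np.radians(psi); y=np.array([np.cos(p),np.sin(p),0]); z=np.array([0,0,-1.]); return R.from_matrix(np.c_[np.cross(y,z),y,z])
def go(pos,psi):
    s=state(); r=rot(s["tool_rot"]); 
    print("shift",(r.inv().apply(np.array(pos)-s["tool_pos"])/.5).round(4),"turn",((r.inv()*down(psi)).as_rotvec()/1.5).round(4),"from",s["tool_pos"].round(4),"ypsi",np.degrees(np.arctan2(*r.as_matrix()[[1,0],1])).round(2),"q",s["joint_pos"].round(2),"t",s["time"])
def pix2plane(f,uv,z):
    K=f["intrinsics"];uv=np.atleast_2d(uv).astype(float)
    d=(uv-K[:2,2])/[K[0,0],K[1,1]];u=d.copy()
    for _ in range(8): u=d/(1+f["k1"]*(u**2).sum(1,keepdims=True))
    T=f["world_from_camera"];w=np.c_[u[:,0],-u[:,1],-np.ones(len(u))]@T[:3,:3].T
    return T[:3,3]+w*((z-T[2,3])/w[:,2:])
def world2pix(f,P):
    T=f["world_from_camera"];c=(np.atleast_2d(P)-T[:3,3])@T[:3,:3];u=np.c_[c[:,0],-c[:,1]]/-c[:,2:]
    u=u*(1+f["k1"]*(u**2).sum(1,keepdims=True));K=f["intrinsics"];return u*[K[0,0],K[1,1]]+K[:2,2]
def rectify(f,c,z,half,n): # overhead view: up=+x world, right=-y
    g=np.linspace(-half,half,n); dx,dy=np.meshgrid(-g,-g,indexing="ij")
    P=np.c_[c[0]+dx.ravel(),c[1]+dy.ravel(),np.full(n*n,z)]
    m=world2pix(f,P).astype(np.float32).reshape(n,n,2); return cv2.remap(f["color"],m[...,0],m[...,1],cv2.INTER_CUBIC)
E
python3 - <<'E'
from h import *
f=grab_frame("wrist");print(f["world_from_camera"].round(3),f["intrinsics"][0,0],f["k1"])
go([.52,.20,.40],64.4)
f=grab_frame("top")
a=rectify(f,(.567,.229),.165,.08,400);b=rectify(f,(.516,-.227),.052,.08,400)
cv2.imwrite("pics/r0.png",np.hstack([a,b])[:,:,::-1])
E
```

```text
[[ 0.432 -0.86  -0.271  0.201]
 [ 0.902  0.412  0.13   0.597]
 [ 0.    -0.301  0.954  0.373]
 [ 0.     0.     0.     1.   ]] 335.90458356773155 0.00618443600251831
shift [-0.7651 -0.4398 -0.3374] turn [-0. -0. -0.] from [0.27   0.5636 0.2313] ypsi 64.4 q [ 1.    0.05  1.61  0.    1.48 -0.12] t 0.85
```

View pics/r0.png

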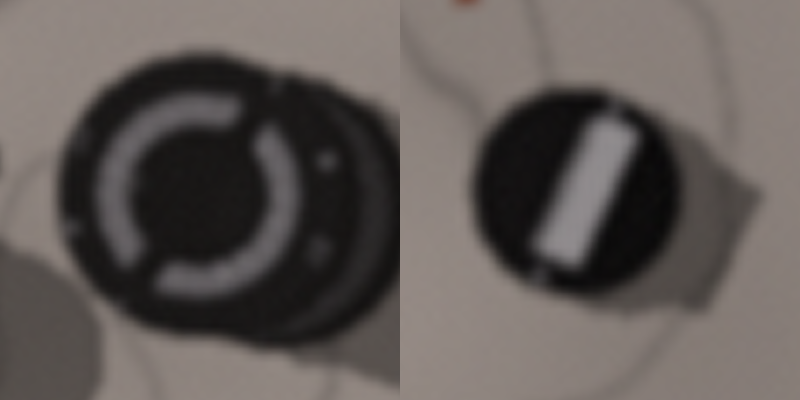

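Rectified view: the slots run from (252,112) to (147,275), so the grinder yaw is about -33°. The lid bar runs from (617,130) to (558,255), a yaw of about -25°. I'll refine both with the wrist camera.

```bash
python3 - <<'E'
from h import *
go([.56,.226,.34],64.4)
E
```

```text
shift [-0.8148 -0.3585 -0.2173] turn [ 0. -0.  0.] from [0.27   0.5636 0.2313] ypsi 64.4 q [ 1.01  0.05  1.61  0.    1.48 -0.12] t 0.9
```

Emit:
jog_arm:
  motion: "100 -0.1 -0.04 -0.1 0 0 0; 100 -0.22 -0.09 -0.15 0 0 0; 100 -0.34 -0.15 -0.217 0 0 0; 100 -0.45 -0.2 -0.217 0 0 0; 100 -0.565 -0.25 -0.217 0 0 0"

```text
time: 1.52
tool_pos: [0.4554, 0.3471, 0.3404]
tool_rot: [0.001, 0.221, 0.975, 0.001]
contact_force: [0.6, -0.6, 1.4]
gripper_width: 0.998
grasp_force: 0.0
```

Emit:
jog_arm:
  motion: "100 -0.08 -0.04 0 0 0 0; 100 -0.16 -0.07 0 0 0 0; 100 -0.25 -0.109 0 0 0 0; 100 -0.25 -0.109 0 0 0 0; 100 -0.25 -0.109 0 0 0 0"

```text
time: 2.15
tool_pos: [0.5431, 0.2454, 0.3386]
tool_rot: [-0.0, 0.222, 0.975, 0.0]
contact_force: [-0.2, 0.6, 0.0]
gripper_width: 0.995
grasp_force: 0.0
```

```bash
python3 - <<'E'
from h import *
f=grab_frame("wrist")
print([(round(d["p"],2),np.round(d["at"],4)) for d in place_of("wrist","grinder_mouth")])
a=rectify(f,(.567,.229),.165,.08,400);np.save("w1.npy",a)
cv2.imwrite("pics/w1.png",np.hstack([a,cv2.resize(f["color"],(640,400))[:,120:520]])[:,:,::-1])
go([.51,-.227,.25],64.7)
E
```

```text
[(0.93, array([0.565 , 0.2293, 0.164 ])), (0.7, array([ 0.779 , -0.0408, -0.0009]))]
shift [-0.3488 -0.8821  0.1774] turn [ 0.0002 -0.     -0.0026] from [0.5427 0.2461 0.3388] ypsi 64.48 q [ 0.3  -0.06  1.55  0.    1.65 -0.82] t 2.25
```

View pics/w1.png

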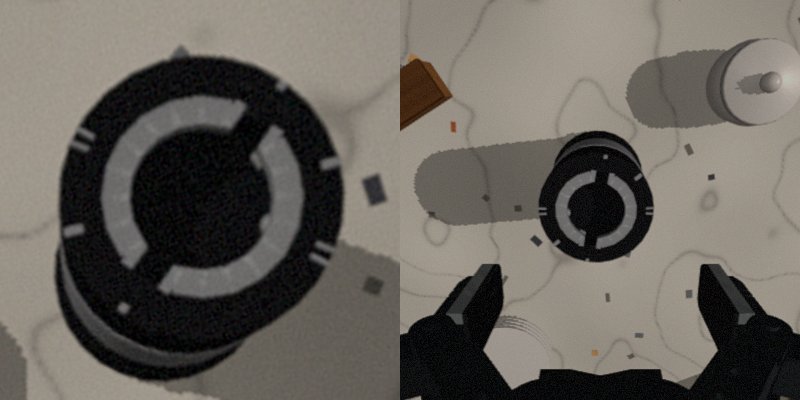

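The rim marks are clear: short dashes at (283,85) and (123,308), long at (329,163) and (73,230), double at (321,252) and (83,138). That gives a grinder yaw of about -35.5° and a centre near (0.568, 0.228). Next I'll move to the lid.

Emit:
jog_arm:
  motion: "100 -0.05 -0.11 0.02 0 0 0; 100 -0.1 -0.22 0.05 0 0 0; 100 -0.14 -0.34 0.09 0 0 0; 100 -0.18 -0.45 0.12 0 0 0; 100 -0.22 -0.56 0.15 0 0 0"

```text
time: 2.88
tool_pos: [0.521, -0.0553, 0.2635]
tool_rot: [0.001, 0.22, 0.975, 0.0]
contact_force: [1.4, -0.3, -0.2]
gripper_width: 1.0
grasp_force: 0.0
```

Emit:
jog_arm:
  motion: "100 -0.04 -0.11 0.03 0 0 0; 100 -0.08 -0.21 0.06 0 0 0; 100 -0.12 -0.32 0.08 0 0 0; 100 -0.12 -0.32 0.08 0 0 0; 100 -0.12 -0.32 0.08 0 0 0"

```text
time: 3.5
tool_pos: [0.5068, -0.224, 0.2239]
tool_rot: [0.0, 0.221, 0.975, 0.0]
contact_force: [-1.2, -0.5, -0.4]
gripper_width: 1.001
grasp_force: 0.0
```

```bash
python3 - <<'E'
from h import *
f=grab_frame("wrist")
print([(round(d["p"],2),np.round(d["at"],4)) for d in place_of("wrist","lid")])
a=rectify(f,(.516,-.227),.020,.08,400);b=rectify(f,(.516,-.227),.052,.08,400)
# bar top: bright pixels at z=.052 within black disc
g=b.min(2);m=np.zeros_like(g);cv2.circle(m,(200,200),75,255,-1)
cv2.imwrite("pics/w2.png",np.hstack([a,b])[:,:,::-1])
go([.516,-.227,.022],64.7)
E
```

```text
[(0.8, array([ 6.607e-01, -2.352e-01,  3.000e-04])), (0.69, array([ 0.3794, -0.1822, -0.0014])), (0.65, array([ 0.5163, -0.2227,  0.0039]))]
shift [-0.0188  0.0012  0.4046] turn [ 0.0002  0.0006 -0.0019] from [ 0.5071 -0.2235  0.2243] ypsi 64.54 q [-0.55 -0.11  1.79  0.    1.47 -1.68] t 3.6
```

View pics/w2.png

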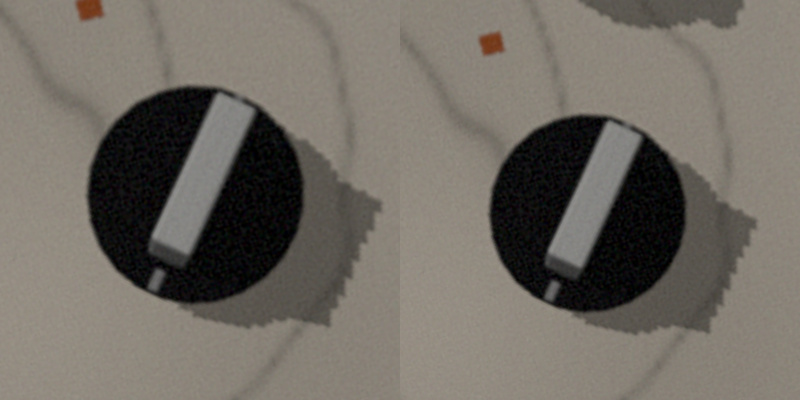

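The lid disc centre is at (195,195) in the left crop and the bar centre at (595,195) in the right. That puts the lid at about (0.518, -0.225) with a yaw of -24.3°. I'll descend and grip.

Emit:
jog_arm:
  motion: "100 -0.021 0.007 0.1 0 0 -0.014; 100 -0.021 0.007 0.2 0 0 -0.014; 100 -0.021 0.007 0.3 0 0 -0.014; 100 -0.021 0.007 0.36 0 0 -0.014; 100 -0.021 0.007 0.3986 0 0 -0.014"

```text
time: 4.22
tool_pos: [0.5173, -0.2246, 0.023]
tool_rot: [-0.001, 0.21, 0.978, 0.0]
contact_force: [0.5, -0.7, 0.1]
gripper_width: 0.998
grasp_force: 0.0
```

Emit:
jog_arm:
  motion: "100 0 0 0 0 0 0; 0 0 0 0 0 0 0; 0 0 0 0 0 0 0; 0 0 0 0 0 0 0; 0 0 0 0 0 0 0"

```text
time: 4.85
tool_pos: [0.5181, -0.2268, 0.0254]
tool_rot: [0.001, 0.211, 0.977, -0.0]
contact_force: [2.3, -0.8, 0.3]
gripper_width: 0.177
grasp_force: 59.1
```

```bash
python3 - <<'E'
from h import *
s=state();print(s["gripper_width"],s["grasp_force"],s["contact_force"],s["tool_pos"])
go([.568,.228,.26],54.5)
E
```

```text
0.17656127603083008 59.08545792102814 [ 2.27178702 -0.76774229  0.34763589] [ 0.51805918 -0.22675357  0.02536902]
shift [ 0.2842  0.8695 -0.4696] turn [1.000e-04 1.000e-03 1.291e-01] from [ 0.5181 -0.2268  0.0254] ypsi 65.59 q [-0.54  0.13  1.9   0.    1.11 -1.69] t 4.85
```

Emit:
jog_arm:
  motion: "0 0 0 -0.08 0 0 0; 0 0 0 -0.19 0 0 0; 0 0.03 0.09 -0.29 0 0 0.02; 0 0.065 0.2 -0.38 0 0 0.05; 0 0.1 0.31 -0.47 0 0 0.08"

```text
time: 5.48
tool_pos: [0.5331, -0.0851, 0.2435]
tool_rot: [0.0, 0.271, 0.963, 0.0]
contact_force: [0.6, 0.1, -1.5]
gripper_width: 0.172
grasp_force: 59.2
```

```bash
python3 - <<'E'
from h import *
s=state();print(s["gripper_width"],s["grasp_force"],s["contact_force"])
go([.568,.228,.26],54.5)
E
```

```text
0.17154651484903624 59.22081470489502 [ 0.64628041  0.09875225 -1.4828932 ]
shift [ 0.2667  0.5708 -0.0331] turn [0.0001 0.0001 0.0475] from [ 0.5331 -0.0851  0.2435] ypsi 58.59 q [-0.3  -0.16  1.8   0.    1.5  -1.32] t 5.475
```

Emit:
jog_arm:
  motion: "0 0.05 0.105 0 0 0 0.02; 0 0.1 0.21 0 0 0 0.04; 0 0.15 0.32 0 0 0 0.047; 0 0.2 0.425 0 0 0 0.047; 0 0.252 0.532 0 0 0 0.047"

```text
time: 6.1
tool_pos: [0.5635, 0.2082, 0.2419]
tool_rot: [-0.0, 0.303, 0.953, -0.0]
contact_force: [0.8, 0.3, -0.2]
gripper_width: 0.168
grasp_force: 59.3
```

Emit:
jog_arm:
  motion: "0 0 0 0 0 0 0; 0 0 0 0 0 0 0; 0 0 0 0 0 0 0; 0 0 0 0 0 0 0; 0 0 0 0 0 0 0"

```text
time: 6.72
tool_pos: [0.5639, 0.2057, 0.2424]
tool_rot: [0.0, 0.304, 0.953, 0.0]
contact_force: [0.1, 0.9, -1.6]
gripper_width: 0.174
grasp_force: 59.4
```

```bash
python3 - <<'E'
from h import *
s=state();print(s["gripper_width"],s["grasp_force"],s["contact_force"])
go([.568,.228,.22],54.5)
f=grab_frame("wrist");t=grab_frame("top");c=s["tool_pos"]
a=rectify(f,c[:2],c[2],.08,400);b=rectify(t,c[:2],c[2]+.027,.08,400)
cv2.imwrite("pics/w3.png",np.hstack([f["color"][100:,120:520],b[:300]])[:,:,::-1])
for k in("wrist","top"): print(k,[(round(d["p"],2),np.round(d["at"],4)) for d in place_of(k,"lid")])
E
```

```text
0.17387185349798234 59.41054880619049 [ 0.08024057  0.87104186 -1.61129946]
shift [0.0192 0.0412 0.0448] turn [0.0001 0.0001 0.0013] from [0.5639 0.2057 0.2424] ypsi 54.61 q [ 0.23 -0.01  1.66 -0.    1.49 -0.73] t 6.725
wrist [(0.87, array([0.5642, 0.2066, 0.2169]))]
top [(0.8, array([ 0.6603, -0.2311, -0.0011])), (0.62, array([ 0.3789, -0.1899,  0.0022])), (0.59, array([0.5613, 0.2044, 0.2224]))]
```

View pics/w3.png

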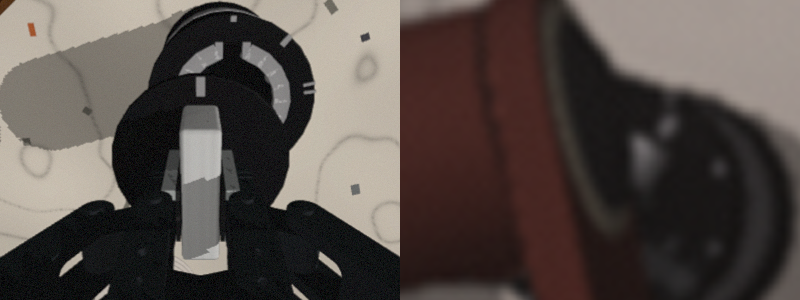

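The lid is held square in the gripper with its dash at (200,86). The grinder's short dash is at (234,18), the long mark near (288,40), and the double at (309,88). I'll move over the axis while checking the marks.

```bash
python3 - <<'E'
from h import *
f=grab_frame("wrist")
for n,uv in (("short",(354,118)),("long",(408,140)),("dbl",(429,188))):
    p=pix2plane(f,uv,.165)[0];d=p[:2]-[.568,.228];print(n,p.round(4),np.hypot(*d).round(4),np.degrees(np.arctan2(d[1],d[0])).round(1))
E
```

```text
short [0.5237 0.2607 0.165 ] 0.0551 143.6
long [0.5554 0.2815 0.165 ] 0.0549 103.3
dbl [0.5912 0.2765 0.165 ] 0.0538 64.5
```

Emit:
jog_arm:
  motion: "0 0.01 0.02 0 0 0 0; 0 0.019 0.041 0.02 0 0 0.001; 0 0.019 0.041 0.045 0 0 0.001; 0 0.019 0.041 0.045 0 0 0.001; 0 0.019 0.041 0.045 0 0 0.001"

```text
time: 7.6
tool_pos: [0.5678, 0.2286, 0.2194]
tool_rot: [-0.0, 0.304, 0.953, -0.0]
contact_force: [-0.1, 0.2, 0.1]
gripper_width: 0.173
grasp_force: 59.4
```

```bash
python3 - <<'E'
from h import *
s=state();print(s["contact_force"],s["ft_torque"])
go([.568,.228,.190],54.5)
E
```

```text
[-0.13148566  0.21829622  0.06196145] [-0.0281586   0.01592232 -0.00494332]
shift [-0.0011 -0.0006  0.0589] turn [-0.0004 -0.0002  0.0011] from [0.5678 0.2286 0.2194] ypsi 54.6 q [ 0.26  0.03  1.66 -0.    1.46 -0.69] t 7.6
```

Emit:
jog_arm:
  motion: "0 -0.001 0 0.03 0 0 0.002; 0 -0.001 0 0.05 0 0 0.003; 0 -0.001 0 0.06 0 0 0.003; 0 -0.001 0 0.066 0 0 0.003; 0 -0.001 0 0.07 0 0 0.003"

```text
time: 8.22
tool_pos: [0.5684, 0.2284, 0.1849]
tool_rot: [0.0, 0.306, 0.952, 0.0]
contact_force: [-0.4, -0.1, -1.6]
gripper_width: 0.175
grasp_force: 59.4
```

```bash
python3 - <<'E'
from h import *
s=state();print(s["contact_force"],s["ft_torque"],s["gripper_width"])
go([.568,.228,.1764],54.3)
E
```

```text
[-0.43498195 -0.06999663 -1.59721578] [ 0.00844047  0.02247986 -0.01883804] 0.17453160015580646
shift [ 0.0002 -0.0012  0.0169] turn [0.0002 0.0002 0.0005] from [0.5684 0.2284 0.1849] ypsi 54.34 q [ 0.26  0.06  1.69  0.    1.4  -0.69] t 8.225
```

Emit:
jog_arm:
  motion: "0 0 0 0.005 0 0 0; 0 0 0 0.01 0 0 0; 0 0 0 0.014 0 0 0; 0 0 0 0.017 0 0 0; 0 0 0 0.017 0 0 0"

```text
time: 8.85
tool_pos: [0.5683, 0.2284, 0.1763]
tool_rot: [0.0, 0.306, 0.952, 0.0]
contact_force: [-0.2, -0.5, -1.7]
gripper_width: 0.177
grasp_force: 59.6
```

```bash
python3 - <<'E'
from h import *
s=state();print(s["contact_force"],s["ft_torque"],s["gripper_width"])
go([.568,.228,.1764],14.3)
E
```

```text
[-0.20269342 -0.52230477 -1.66170511] [-0.03452932 -0.02780007  0.00064625] 0.17673097678334826
shift [ 0.0001 -0.0011 -0.0001] turn [1.000e-04 1.000e-04 4.659e-01] from [0.5683 0.2284 0.1763] ypsi 54.34 q [ 0.26  0.06  1.7  -0.    1.38 -0.69] t 8.85
```

Emit:
jog_arm:
  motion: "0 0 0 0.001 0 0 0; 0 0 0 0.002 0 0 0; 0 0 0 0.003 0 0 0; 0 0 0 0.004 0 0 0; 0 0 0 0.004 0 0 0"

```text
time: 9.48
tool_pos: [0.5684, 0.2285, 0.1762]
tool_rot: [0.0, 0.306, 0.952, 0.0]
contact_force: [-4.7, -2.0, 7.6]
gripper_width: 0.177
grasp_force: 60.7
```

```bash
python3 - <<'E'
from h import *
s=state();print(s["contact_force"],s["ft_torque"],s["tool_pos"])
E
```

```text
[-4.74821545 -1.96805673  7.63988801] [-0.26998157  0.81755214 -0.05142493] [0.56836676 0.22845174 0.17622398]
```

Contact is at the expected seated depth. I'll ease the push slightly and twist halfway first.

Emit:
jog_arm:
  motion: "0 0 0 -0.001 0 0 0; 0 0 0 -0.001 0 0 0.06; 0 0 0 -0.001 0 0 0.12; 0 0 0 -0.001 0 0 0.18; 0 0 0 -0.001 0 0 0.23"

```text
time: 10.1
tool_pos: [0.5688, 0.2283, 0.1762]
tool_rot: [0.001, 0.466, 0.885, 0.0]
contact_force: [-2.4, -1.8, 5.0]
gripper_width: 0.175
grasp_force: 60.4
```

```bash
python3 - <<'E'
from h import *
s=state();print(s["contact_force"],s["ft_torque"],s["gripper_width"])
go([.568,.228,.1764],14.2)
f=grab_frame("wrist");cv2.imwrite("pics/w4.png",f["color"][:,:,::-1])
E
```

```text
[-2.38935189 -1.75927642  5.02928711] [-0.28007848  0.48496943  0.19066367] 0.1748211329379738
shift [ 0.0004 -0.0015 -0.0004] turn [0.0007 0.0006 0.2358] from [0.5688 0.2283 0.1762] ypsi 34.47 q [ 0.26  0.06  1.7  -0.    1.38 -0.34] t 10.1
```

View pics/w4.png

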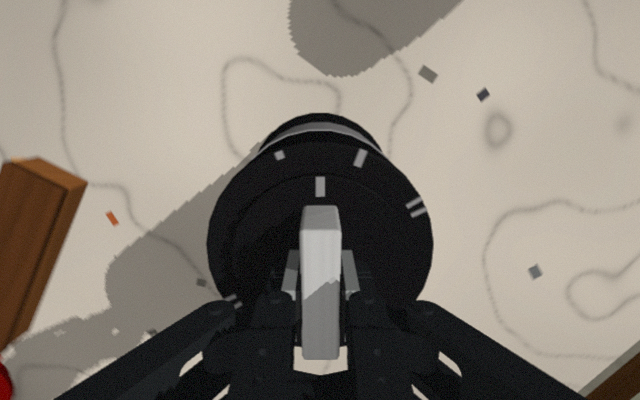

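The lid is seated and its dash (320,187) lies midway between the short dash (280,155) and the long mark (360,157), so 20° is done. I'll turn the remaining 20°.

Emit:
jog_arm:
  motion: "0 0 0 0 0 0 0.06; 0 0 0 0 0 0 0.12; 0 0 0 0 0 0 0.18; 0 0 0 0 0 0 0.22; 0 0 0 0 0 0 0.234"

```text
time: 10.78
tool_pos: [0.5686, 0.2282, 0.1762]
tool_rot: [0.001, 0.613, 0.79, 0.0]
contact_force: [-1.5, -1.5, 5.5]
gripper_width: 0.175
grasp_force: 60.4
```

Emit:
jog_arm:
  motion: "0 0 0 0 0 0 0; 0 0 0 0 0 0 0; 0 0 0 0 0 0 0; 0 0 0 0 0 0 0; 0 0 0 0 0 0 0"

```text
time: 11.4
tool_pos: [0.5687, 0.2282, 0.1762]
tool_rot: [0.001, 0.612, 0.791, 0.0]
contact_force: [-2.6, -0.6, 4.7]
gripper_width: 0.178
grasp_force: 60.4
```

```bash
python3 - <<'E'
from h import *
s=state();print(s["contact_force"],s["ft_torque"],s["gripper_width"])
go([.568,.228,.1764],14.3)
f=grab_frame("wrist");cv2.imwrite("pics/w5.png",cv2.resize(f["color"][100:300,180:460],None,fx=2.8,fy=2.8,interpolation=2)[:,:,::-1])
E
```

```text
[-2.5960601  -0.57772057  4.70111196] [-0.28970137  0.48936769  0.06599214] 0.17769877314562174
shift [-0.0001 -0.0014 -0.0004] turn [0.0007 0.0004 0.002 ] from [0.5687 0.2282 0.1762] ypsi 14.48 q [ 0.26  0.06  1.7  -0.    1.38  0.01] t 11.4
```

View pics/w5.png

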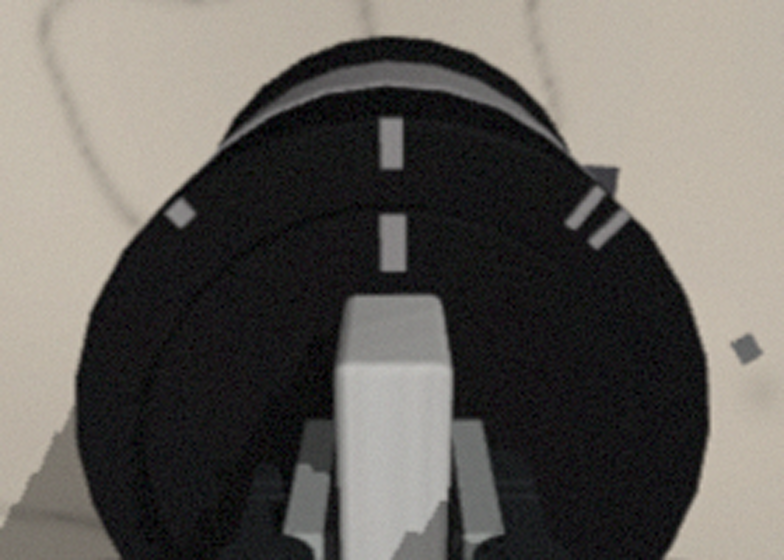

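The lid's dash (393,243) lines up with the long rim mark (391,143). It is steady and gripped, so I'll hand in.

```bash
python3 -c "
from plant import *
print(job_done())"
```

```text
the job is handed in; nothing more can be done
None
```

The lid is seated in the grinder's mouth and turned 40° clockwise, its dash lined up with the long rim mark; it stopped well short of the lock click, is still gripped there, and the job was handed in after about 11.5 s.

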